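Hold the menu clip open on the wooden board

TASK

Take the steel spring clip off the black menu board by squeezing its two tails, and bring it over the wooden menu board: hold it squeezed wide open at the middle of the wooden board's top edge, square to it, one jaw well over a centimetre down either side and nothing of the clip touching the board, so that a colleague can slip the new menu sheet in. Finish like that, still squeezing and holding the clip; do not let it close or let go. Leave both boards standing where they are and the pitcher, tamper and cup undisturbed.

Things in the scene. Friction and masses are not known exactly. Their poses are not given: they have to be found in the camera images.
- clip: Steel hinge clip (80 g), its first half; starts biting the black board's top edge, anywhere along it, jaws down, tails up. Origin on the middle of the hinge pin, 5 mm above the edge (the pin's spring coil, radius 5 mm, sits on it); y along the pin and edge, x across, z up. Squeezed evenly, each half turns by half the joint value about y: this frame leans, the origin stays midway
- clip_jaw (a joint): Opening of the clip, rad: 0 biting a 5 mm board as at the start, -0.15 shut on nothing, 0.47 fully open against its stop (lips 20 mm apart; at 0.3, 14.5 mm). A spring shuts it: 0.17 N m at 0, 0.34 N m at 0.47, some 4 to 11 N on each tail near its end
- tail_a (a point): Middle of the outer face of the first half's tail, 30 mm above the pin at the start. Each tail is a flat plate 28 mm wide along y, free from 8 mm above the pin to its end 41 mm above it. The ends are 35 mm apart over the outer faces at the start; pinched to 16 mm, across x, the tails stand upright and parallel and the clip is fully open
- tail_b (a point): The same on the second half's tail, opposite
- lip_a (a point): Middle of the inner face of the first half's lip, 32 mm below the pin (x below 0 in the clip's frame). The lip is 6 mm high and 70 mm wide along y; its lower edge lies 3 mm below this point
- lip_b (a point): Middle of the inner face of the second half's lip, the same on the x above 0 side
- black_stand: Black menu board, 5 mm thick (x), 150 mm wide (y), upright in a dark wooden rail on a steel foot 90 x 140 mm, together 0.95 kg, loose on the counter. Origin under the middle of the foot, z up
- black_edge (a point): Middle of the black board's top edge, 170 mm above the counter; x across the board's thickness, y along the edge, z up
- wood_stand: The same stand with a pale wooden board, 5 mm thick (x), 150 mm wide (y). Origin under the middle of the foot, z up
- wood_edge (a point): Middle of the wooden board's top edge, 170 mm above the counter; x across the board's thickness, y along the edge, z up
- pitcher: Steel milk pitcher, 90 mm across, 105 mm high, handle out to 78 mm towards its y. Origin under its centre
- tamper: Coffee tamper standing on its 58 mm base, 88 mm high, dark. Origin under its centre
- cup: Blue mug, 72 mm across, 62 mm high, handle towards its y. Origin under its centre

How it is judged (in metres and radians):
On the way:
1. the clip, squeezed open by its tails, is clear above the black board (z of each of lip_a, lip_b in the frame of black_edge above 0.005 m and contact force between the fingers and clip above 2 N and value of joint clip_jaw above 0.1 rad), for 0.1 s.
At the end, for the whole second after the job is handed in: Fingers squeeze and hold the clip still, open past 0.3 rad; a lip on either side of the wooden board, 10 mm or more below its edge, 1.5 mm clear; clip within 20 mm of the middle, 0.17 rad of square, touching no board (0.3 N); boards upright within 20 mm of their places (((x of lip_a in the frame of wood_edge below -0.004 m and x of lip_b in the frame of wood_edge above 0.004 m) or (x of lip_b in the frame of wood_edge below -0.004 m and x of lip_a in the frame of wood_edge above 0.004 m)) and z of each of lip_a, lip_b in the frame of wood_edge below -0.01 m and z of clip in the frame of wood_edge above 0.003 m and y of clip in the frame of wood_edge between -0.02 and 0.02 m and angle between the y axis of clip and the y axis of wood_edge, either way round below 0.17 rad and value of joint clip_jaw above 0.3 rad and contact force between the fingers and clip above 3 N and contact force between clip and wood_stand below 0.3 N and contact force between clip and black_stand below 0.3 N and linear speed of clip below 0.02 m/s and distance of each of black_stand, wood_stand from where it was at the start of the episode below 0.02 m and angle between each of black_stand, wood_stand's own z axis and vertical below 0.1 rad); the arm keeps its last pose, push and grip.
It fails at once if a menu board was pushed away or tipped (distance of any of black_stand, wood_stand from where it was at the start of the episode above 0.025 m or angle between any of black_stand, wood_stand's own z axis and vertical above 0.25 rad).
It fails at once if the pitcher, tamper or cup was disturbed (distance of any of pitcher, tamper, cup from where it was at the start of the episode above 0.02 m or angle between any of pitcher, tamper, cup's own z axis and vertical above 0.25 rad).
It also fails if it takes over 34 s, if anything falls off the work surface, if the arm or the gripper's body presses on something with over 40 N, if the wrist force passes 120 N, or if a joint passes its speed limit or range.

ROBOT

A 7-joint arm with a two-finger parallel gripper is mounted at the origin on the work surface. World frame = base frame: x ahead of the robot, y to its left, z up, the work surface at z = 0. Lengths are in m, angles in degrees, forces in N, time in s.
With the tool pointing down it reaches from about 0.425 to 0.875 m from the base axis. Payload 4.7 kg.
Tool frame: the origin (TCP) lies midway between the tips of the shut fingers; the grasp point (between the pads) lies 19 mm behind it; z points along the fingers, x is the direction in which the jaws open and shut, and the axes are right-handed (so a half turn about z gives the same grasp; the last joint's range is limited). The gripper opens to 87 mm and grips with 3 to 60 N. Pads are 19 mm wide; open, the fingers measure 117 mm over their backs; the gripper's body (75 mm by 190 mm) begins 51 mm behind the grasp point.
Start: joints at [73.917, 18.392, -4.016, 83.108, 1.295, 78.541, -3.26], TCP at [0.189, -0.622, 0.184] pointing down, gripper open.
Joint ranges: [-163.93, 163.93], [-17.29, 119.83], [-79.2, 71.16], [3.27, 140.29], [-89.18, 269.18], [5.43, 117.66], [-154.24, 154.24]. Speed limits (degrees/s): [147.25, 147.25, 180, 180, 180, 180, 180].

INTERFACE

Orientations are given as [roll, pitch, yaw] about the fixed x, y, z axes, in that order (R = Rz(yaw) Ry(pitch) Rx(roll)).
In Python, from cell import env gives the robot as it stands.
- The arm moves only by the tool carry_out, never from a script. Its argument "plan" is a list of rows, each an object with "grip": the closure, from 0 (fully open) to 1 (shut); "dp": the shift along the tool's x, y, z in m, a list of three; "rotation": the turn, a rotation vector about the tool's x, y, z in degrees, a list of three. In form: [{"grip": grip, "dp": [dx, dy, dz], "rotation": [wx, wy, wz]}, ...]. A call has 1 to 8 rows; each row shifts and turns the pose as measured when the row begins, along the tool's axes as they then stand; what a row does not reach is not made up. A row lasts 1/12 s, in which the tool goes at most 41.7 mm and 7.16 degrees, less where a joint would pass 70% of its speed; a pose out of reach is approached as far as the arm can. A call is refused whole if a number of a shift passes 0.0417 or a number of a turn 7.16, either way. A call with a gripper value outside its range is refused whole. The fingers move at their own pace and stop on an object; "force" is the grip in N (left out, the last holds). Time passes only in rows, so rows that do not move let the fingers close. It gives the time, the measured TCP pose, the force and the opening at its end, in the units of the state.
- env.get_obs(): the state, without advancing time (a new reading comes with each control period).
- env.read_camera(name): name is "scene" or "top"; returns the picture (400x640x3 uint8, red, green, blue); there is no depth.
- env.camera_params(name): a dict with "fx", "fy", "cx", "cy" (pixels), "R" (3x3) and "t" (3): a world point X has camera coordinates R X + t. Camera axes: x right, y down, z forward; pixel columns grow to the right and rows downward; lengths in m; the calibration is good to about 2 mm. A picture is of the moment at which its call begins. camera_params takes no time and is no camera call.
- env.sign_off(): hands the job in, once; it reports no verdict.
The state is a dict: "time_s": time; "qpos": joint angles; "joint_velocities": joint speeds; "effort": joint torques, N m; "tool_pos": TCP position; "tool_rot": TCP orientation; "force": force on the tool from outside, world axes, zero at the start; "wrist_torque": the same for the moment, N m; "grip_width": finger opening in m.
Only numpy, scipy, OpenCV 4.12 (cv2) and the standard library are available. Lean on these libraries where they do the work, as an engineer would, in place of code of your own. Each camera call takes 0.05 s, during which the arm holds its last target. There are 200 camera calls.

## Working session

There is one attempt and no reset: what is moved stays moved. The work goes in short steps, Python scripts to look and compute and a tool call to move; the robot and the scene stay as the last step left them, time stands still between calls to the robot, and variables do not carry over. Pictures are saved under pics/ and viewed, about 8 in all and at most 12, crops included, and the job is handed in when it is done.

Besides the shell and the picture viewer there is one more tool, called after "Emit:" as name(argument=value, ...) on one line, values as JSON. carry_out: Moves the arm, as the interface text tells. Its arguments: {"type":"object","properties":{"plan":{"type":"array","items":{"type":"object","properties":{"grip":{"type":"number"},"dp":{"type":"array","items":{"type":"number"}},"rotation":{"type":"array","items":{"type":"number"}}}}},"force":{"type":"number"}},"required":["plan"]}

```bash
ls; mkdir -p pics; python3 - <<'E'
from cell import env
import cv2,numpy as np
o=env.get_obs();print({k:np.round(v,4) for k,v in o.items()})
for n in("scene","top"):
    im=env.read_camera(n);cv2.imwrite(f"pics/{n}0.png",im[:,:,::-1]);p=env.camera_params(n);print(n,p)
E
```

```text
pics
{'time_s': np.float64(0.0), 'qpos': array([73.9164, 18.4385, -4.0141, 83.1754,  1.2935, 78.5417, -3.2614]), 'joint_velocities': array([ 0.099 ,  0.0512,  0.0331,  0.0298,  0.0109, -0.0326,  0.0467]), 'effort': array([-0.00000e+00, -4.91287e+01, -4.03900e-01, -3.12537e+01,
       -6.40000e-02,  4.38000e-02,  2.00000e-04]), 'tool_pos': array([ 0.1886, -0.6214,  0.1833]), 'tool_rot': array([ 1.799951e+02,  1.105000e-01, -7.310970e+01]), 'force': array([-0.957 ,  0.0194, -0.2943]), 'wrist_torque': array([ 0.0028, -0.0191,  0.0248]), 'grip_width': np.float64(0.0869)}
scene {'fx': 408.7683595047859, 'fy': 408.7683595047859, 'cx': 321.1007143998409, 'cy': 195.18168508425902, 'R': array([[ 0.87179908,  0.48971141,  0.01221039],
       [ 0.37644445, -0.6537915 , -0.6563888 ],
       [-0.31345804,  0.57683568, -0.75432397]]), 't': array([-0.51958336, -0.11506972,  1.54787307])}
top {'fx': 467.46558969099834, 'fy': 467.46558969099834, 'cx': 318.00414658507304, 'cy': 202.10820703100387, 'R': array([[-0.00637145, -0.99996416, -0.00557536],
       [-0.98902043,  0.00712472, -0.14760701],
       [ 0.14764144,  0.00457367, -0.98903038]]), 't': array([0.03387521, 0.62171913, 1.39138636])}
```

View pics/scene0.png

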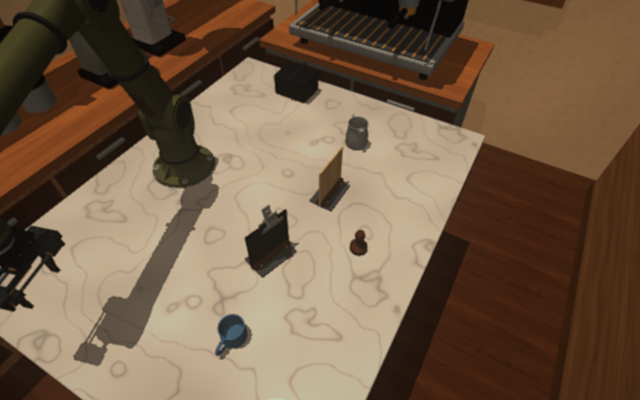

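View pics/top0.png

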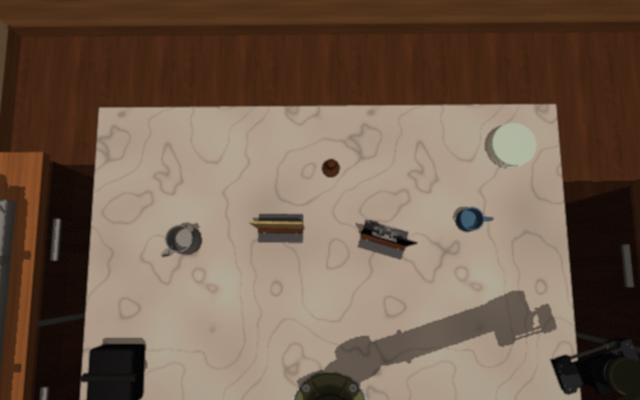

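The scene view shows the black board with the clip at about (270,215), and the wooden board at about (331,178). In the top view the black board is at (387,236), the wooden one at (280,224), the cup at (470,218), the tamper at (331,168) and the pitcher at (184,239). I'll enlarge both boards.

```bash
python3 - <<'E'
import cv2,numpy as np
t=cv2.imread("pics/top0.png");s=cv2.imread("pics/scene0.png")
a=cv2.resize(t[195:265,240:430],None,fx=4,fy=4,interpolation=cv2.INTER_CUBIC)
b=cv2.resize(s[195:285,235:310],None,fx=4,fy=4,interpolation=cv2.INTER_CUBIC)[:310]
c=cv2.resize(s[140:217,305:355],None,fx=4,fy=4,interpolation=cv2.INTER_CUBIC)[:310]
o=np.zeros((600,800,3),np.uint8);o[:280,:760]=a;o[285:595,:300]=b[:310];o[285:285+len(c),310:510]=c
o=cv2.convertScaleAbs(o,alpha=1.5);cv2.imwrite("pics/z0.png",o)
E
```

```text
(no output)
```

View pics/z0.png

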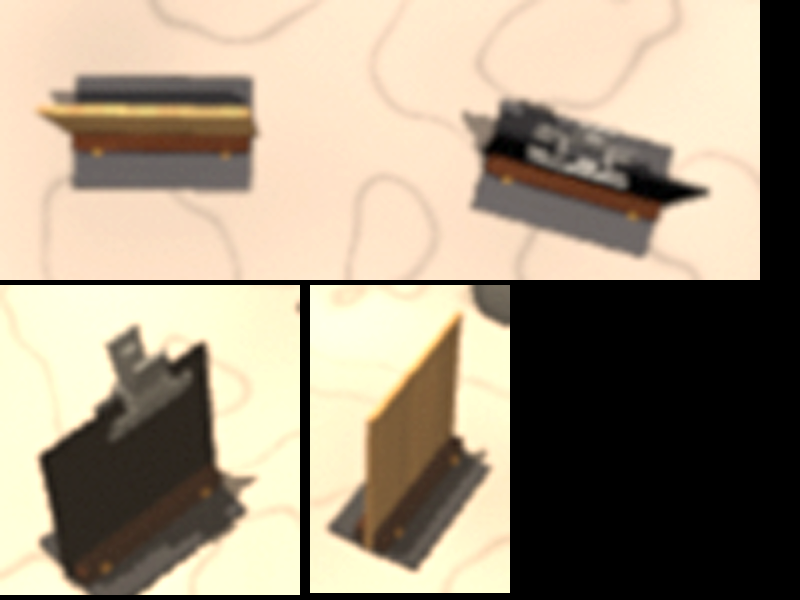

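```bash
cat > h.py <<'E'
import numpy as np
from cell import env
P={n:env.camera_params(n) for n in("scene","top")}
def ray(n,u,v):
    p=P[n];d=p["R"].T@np.array([(u-p["cx"])/p["fx"],(v-p["cy"])/p["fy"],1]);return -p["R"].T@p["t"],d
def onz(n,u,v,z):
    c,d=ray(n,u,v);return c+d*(z-c[2])/d[2]
def px(n,X):
    p=P[n];q=p["R"]@np.array(X)+p["t"];return np.array([q[0]/q[2]*p["fx"]+p["cx"],q[1]/q[2]*p["fy"]+p["cy"]])
E
python3 - <<'E'
from h import *
T=lambda u,v,z:np.round(onz("top",240+u/4,195+v/4,z),4)
S=lambda u,v,z:np.round(onz("scene",235+u/4,195+(v-285)/4,z),4)
W=lambda u,v,z:np.round(onz("scene",305+(u-310)/4,140+(v-285)/4,z),4)
def seg(n,a,b):print(n,a[:2],b[:2],"mid",(a+b)[:2]/2,"L",np.hypot(*(a-b)[:2]),"yaw of edge",np.degrees(np.arctan2(*(a-b)[[1,0]])))
seg("wood top",T(38,108,.17),T(254,112,.17))
seg("wood scn",W(368,422,.17),W(460,316,.17))
seg("blk scn",S(40,457,.17),S(204,345,.17))
a,b=S(40,457,.17),S(204,345,.17)
for q in(a,b,):print(np.round((px("top",q)-[240,195])*4))
print("foot wood",[T(u,v,.0) for u,v in((75,188),(250,190),(250,77),(77,77))])
print("foot blk",[T(u,v,.0) for u,v in((472,208),(645,255),(671,147),(503,98))])
print("clip lips scn", S(112,437,.143),S(190,378,.143),S(97,412,.175), "tail top",S(122,335,.214))
print("clip top coil",T(577,155,.175), T(577,135,.2))
E
```

```text
wood top [0.5487 0.2207] [0.5448 0.0699] mid [0.54675 0.1453 ] L 0.150850422604645 yaw of edge 88.51854282911292
wood scn [0.5485 0.07  ] [0.5546 0.2159] mid [0.55155 0.14295] L 0.14602746317045984 yaw of edge -92.3941111739765
blk scn [ 0.4907 -0.2444] [ 0.535  -0.1047] mid [ 0.51285 -0.17455] L 0.1465557231908737 yaw of edge -107.5942424370307
[708. 187.]
[505. 124.]
foot wood [array([0.5036, 0.2166, 0.    ]), array([0.5011, 0.0793, 0.    ]), array([0.5904, 0.0792, 0.    ]), array([0.5913, 0.2161, 0.    ])]
foot blk [array([ 0.4859, -0.0944,  0.    ]), array([ 0.4485, -0.2284,  0.    ]), array([ 0.5326, -0.2515,  0.    ]), array([ 0.5723, -0.1205,  0.    ])]
clip lips scn [ 0.5106 -0.1911  0.143 ] [ 0.53   -0.1185  0.143 ] [ 0.5051 -0.1961  0.175 ] tail top [ 0.5019 -0.1544  0.214 ]
clip top coil [ 0.5129 -0.1537  0.175 ] [ 0.5245 -0.1506  0.2   ]
```

Emit:
carry_out(plan=[{"grip":0,"dp":[-0.01,-0.02,-0.02],"rotation":[0,0,-2]},{"grip":0,"dp":[-0.014,-0.036,-0.018],"rotation":[0,0,-3.5]},{"grip":0,"dp":[-0.014,-0.038,-0.018],"rotation":[0,0,-3.6]},{"grip":0,"dp":[-0.014,-0.038,-0.018],"rotation":[0,0,-3.7]},{"grip":0,"dp":[-0.014,-0.038,-0.018],"rotation":[0,0,-3.7]},{"grip":0,"dp":[-0.014,-0.038,-0.015],"rotation":[0,0,-3.8]},{"grip":0,"dp":[-0.014,-0.038,-0.01],"rotation":[0,0,-3.9]},{"grip":0,"dp":[-0.01,-0.036,-0.005],"rotation":[0,0,-4]}])

```text
time_s: 0.77
tool_pos: [0.3747, -0.4003, 0.2976]
tool_rot: [180.0, 1.0, -44.9]
force: [0.6, -0.9, -0.2]
grip_width: 0.0871
```

Emit:
carry_out(plan=[{"grip":0,"dp":[-0.001,-0.036,0],"rotation":[0,0,-3.6]},{"grip":0,"dp":[-0.001,-0.036,0],"rotation":[0,0,-3.6]},{"grip":0,"dp":[-0.001,-0.036,0],"rotation":[0,0,-3.6]},{"grip":0,"dp":[-0.001,-0.036,0],"rotation":[0,0,-3.6]},{"grip":0,"dp":[-0.001,-0.036,0],"rotation":[0,0,-3.6]},{"grip":0,"dp":[-0.001,-0.036,0],"rotation":[0,0,-3.6]},{"grip":0,"dp":[-0.001,-0.036,0],"rotation":[0,0,-3.6]},{"grip":0,"dp":[-0.001,-0.02,0],"rotation":[0,0,-2.5]}])

```text
time_s: 1.43
tool_pos: [0.5193, -0.1518, 0.2984]
tool_rot: [-179.5, 0.8, -15.4]
force: [0.3, 0.5, -0.1]
grip_width: 0.0878
```

Emit:
carry_out(plan=[{"grip":0,"dp":[0,0,0],"rotation":[0,0,0]}])

```text
time_s: 1.52
tool_pos: [0.5204, -0.1461, 0.2984]
tool_rot: [-179.4, 0.8, -14.8]
force: [-0.1, 0.6, 0.2]
grip_width: 0.0868
```

```bash
python3 - <<'E'
from h import *
import cv2
o=env.get_obs();print(o["tool_pos"],o["tool_rot"])
print("tcp px",px("scene",o["tool_pos"]),px("top",o["tool_pos"]))
s=env.read_camera("scene")[:,:,::-1];t=env.read_camera("top")[:,:,::-1]
cv2.imwrite("pics/s1.png",s);cv2.imwrite("pics/t1.png",t)
r=lambda i:cv2.convertScaleAbs(cv2.resize(i,None,fx=5,fy=5,interpolation=cv2.INTER_CUBIC),alpha=1.6)
c=np.zeros((590,800,3),np.uint8);a=r(s[165:283,225:310]);b=r(t[190:260,350:425]);c[:a.shape[0],:425]=a;c[:350,425:800]=b
cv2.imwrite("pics/z1.png",c)
E
```

```text
[ 0.52040197 -0.14606619  0.29843729] [-179.40387831    0.82495899  -14.8078691 ]
tcp px [270.24723892 187.7460794 ] [387.76449183 226.80505005]
```

View pics/z1.png

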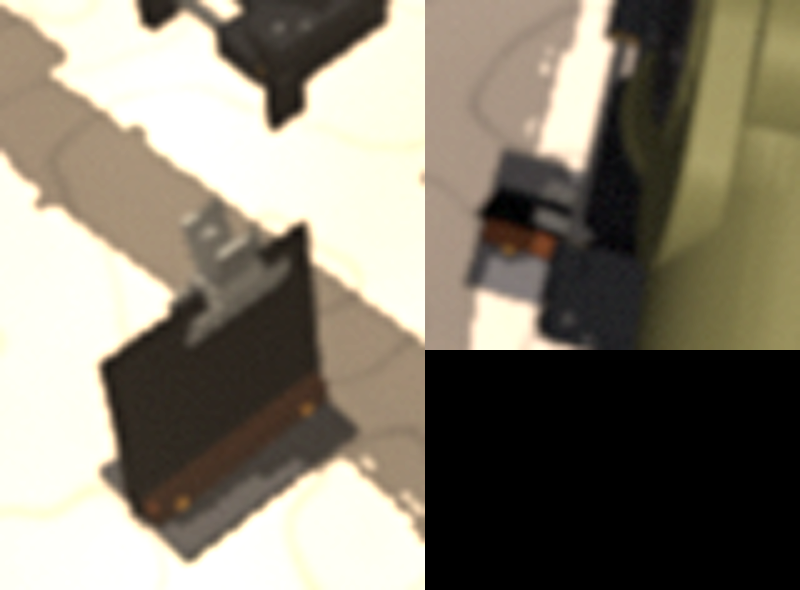

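```bash
python3 - <<'E'
from h import *
S=lambda u,v,z:np.round(onz("scene",225+u/5,165+v/5,z),4)
a=[S(185,216,.216),S(221,199,.216),S(213,258,.216),S(247,237,.216)]
for q in a:print(q)
print("ctr",np.mean(a,0))
T=lambda u,v,z:onz("top",240+u/4,195+v/4,z)
# tails in first top view: bright pieces
for q in((535,130),(560,128),(592,133),(622,140),(530,152),(625,185)):print(q,np.round(T(*q,.21),4))
c=np.array([.511,-.174]);e=np.array([.281,.96])
for s in(.01,.02,.03):
  X=np.r_[c+e*s,.216];print(s,X,px("scene",X)*5-[1125,825],px("top",X)*4-[960,780])
for d in(-.0437,.0437):
  y=np.radians(-14.8);X=np.array([.5204,-.1461,.2984])+d*np.array([np.cos(y),np.sin(y),0]);print("tip",px("scene",X)*5-[1125,825])
E
```

```text
[ 0.496  -0.1626  0.216 ]
[ 0.5064 -0.1425  0.216 ]
[ 0.5261 -0.1794  0.216 ]
[ 0.5341 -0.1579  0.216 ]
ctr [ 0.51565 -0.1606   0.216  ]
(535, 130) [ 0.5272 -0.121   0.21  ]
(560, 128) [ 0.5284 -0.1379  0.21  ]
(592, 133) [ 0.5249 -0.1594  0.21  ]
(622, 140) [ 0.52   -0.1794  0.21  ]
(530, 152) [ 0.5123 -0.1173  0.21  ]
(625, 185) [ 0.4897 -0.1805  0.21  ]
0.01 [ 0.51381 -0.1644   0.216  ] [209.84598308 230.65739138] [601.24449698 148.57095632]
0.02 [ 0.51662 -0.1548   0.216  ] [223.84950636 220.92175931] [586.78995116 144.48274492]
0.03 [ 0.51943 -0.1452   0.216  ] [237.73845866 211.26578012] [572.34598367 140.39752541]
tip [172.22990294  71.17802224]
tip [282.18823166 158.04764221]
```

```bash
python3 - <<'E'
import cv2,numpy as np
t=cv2.imread("pics/top0.png")[212:250,352:422];s=cv2.imread("pics/scene0.png")[198:240,245:300]
r=lambda i,f:cv2.convertScaleAbs(cv2.resize(i,None,fx=f,fy=f,interpolation=cv2.INTER_CUBIC),alpha=2.2)
a=r(t,7);b=r(s,7);c=np.zeros((600,500,3),np.uint8);c[:266,:490]=a;c[280:574,:385]=b;cv2.imwrite("pics/z2.png",c)
E
```

```text
(no output)
```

View pics/z2.png

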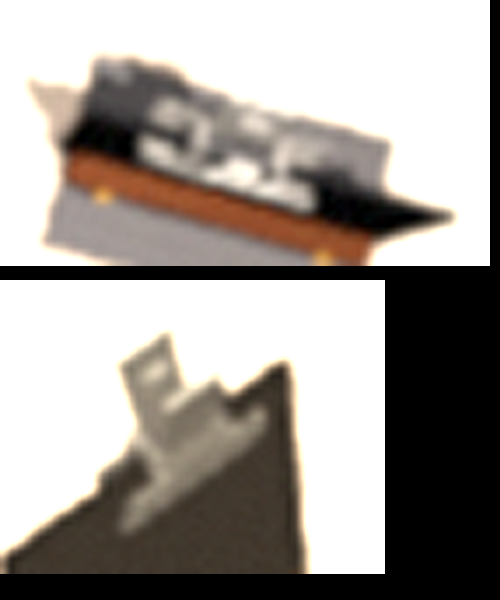

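Emit:
carry_out(plan=[{"grip":0,"dp":[-0.0015,0.0125,0.02],"rotation":[-0.6,0.8,1.6]},{"grip":0,"dp":[0,0,0.02],"rotation":[0,0,0]},{"grip":0,"dp":[0,0,0.0],"rotation":[0,0,0]},{"grip":0,"dp":[0,0,0.0],"rotation":[0,0,0]}])

```text
time_s: 1.95
tool_pos: [0.5112, -0.174, 0.2574]
tool_rot: [179.5, -0.0, -17.9]
force: [-0.2, 0.3, 0.5]
grip_width: 0.0872
```

```bash
python3 - <<'E'
from h import *
import cv2
o=env.get_obs();print(o["tool_pos"],o["tool_rot"])
y=np.radians(o["tool_rot"][2])
s=env.read_camera("scene")[:,:,::-1].copy();cv2.imwrite("pics/s2.png",s)
r=cv2.convertScaleAbs(cv2.resize(s[120:250,200:370],None,fx=4.5,fy=4.5,interpolation=cv2.INTER_CUBIC),alpha=2)
for d in(-.0437,0,.0437):
  X=o["tool_pos"]+d*np.array([np.cos(y),np.sin(y),0])
  p=tuple(int(v) for v in (px("scene",X)-[200,120])*4.5);print(p);cv2.circle(r,p,3,(0,0,255),-1)
cv2.imwrite("pics/z3.png",r)
E
```

```text
[ 0.51120608 -0.17402701  0.25741905] [ 1.79521470e+02 -3.14353808e-02 -1.78893959e+01]
(238, 334)
(282, 375)
(328, 418)
```

View pics/z3.png

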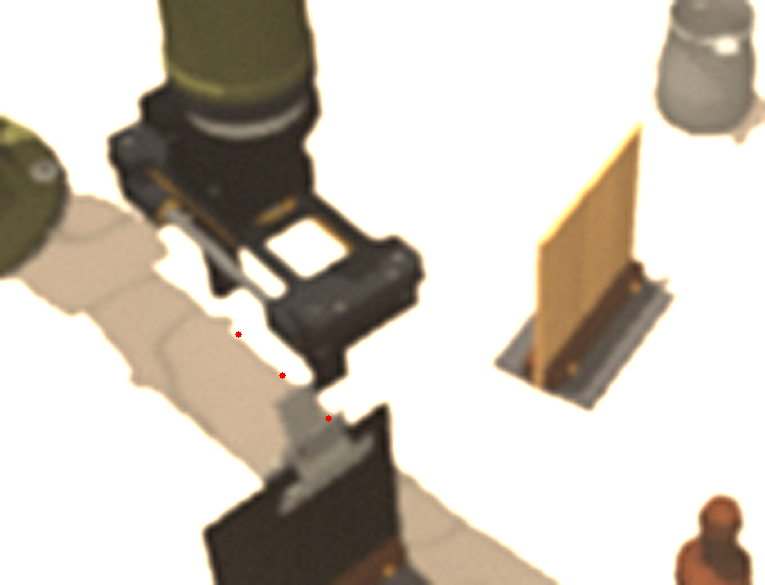

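The finger ends look cut off by my contrast stretch, so I'll view the same crop without it.

```bash
python3 - <<'E'
from h import *
import cv2
o=env.get_obs();print(o["tool_pos"],o["tool_rot"],o["joint_velocities"].round(2))
y=np.radians(o["tool_rot"][2])
s=env.read_camera("scene")[:,:,::-1].copy()
s=s[170:240,230:300]
r=cv2.resize(s,None,fx=8,fy=8,interpolation=cv2.INTER_CUBIC)
for d in(-.0437,0,.0437):
  X=o["tool_pos"]+d*np.array([np.cos(y),np.sin(y),0])
  p=tuple(int(v) for v in (px("scene",X)-[230,170])*8);print(p);cv2.circle(r,p,3,(0,0,255),-1)
cv2.imwrite("pics/z4.png",r)
E
```

```text
[ 0.51103687 -0.17426304  0.25723078] [ 1.79518491e+02  3.87546027e-04 -1.79098265e+01] [-0.47  0.1  -0.69 -1.03 -0.26  0.06  0.02]
(182, 195)
(261, 268)
(342, 344)
```

View pics/z4.png

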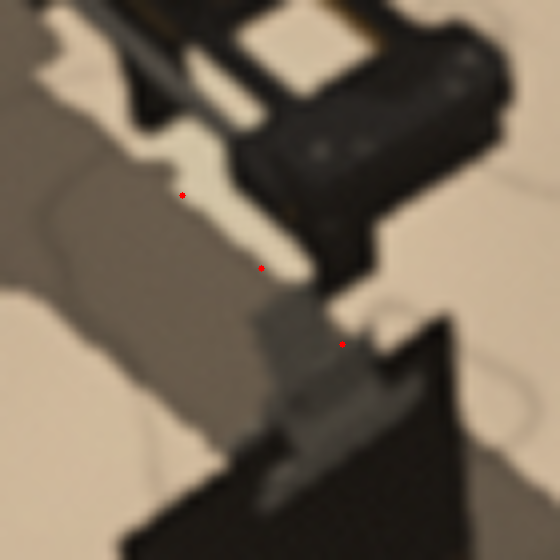

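The tips of the open fingers sit about 3 cm higher than the TCP, at (345,285) and (150,130). I take it they swing on an arc and come down to the TCP as they shut. I'll correct the position slowly.

Emit:
carry_out(plan=[{"grip":0,"dp":[0,-0.008,0.005],"rotation":[0.3,0,-0.7]},{"grip":0,"dp":[0,-0.004,0.0],"rotation":[0,0,-0.3]},{"grip":0,"dp":[0,0,0],"rotation":[0,0,0]},{"grip":0,"dp":[0,0,0],"rotation":[0,0,0]}])

```text
time_s: 2.38
tool_pos: [0.5172, -0.1622, 0.2552]
tool_rot: [179.9, -0.3, -16.8]
force: [-0.7, -0.1, -0.5]
grip_width: 0.0871
```

Emit:
carry_out(plan=[{"grip":0.35,"dp":[-0.0026,-0.004,0.01],"rotation":[0,0.3,-0.4]},{"grip":0.35,"dp":[0,0,0.01],"rotation":[0,0,0]},{"grip":0.35,"dp":[0,0,0.005],"rotation":[0,0,0]},{"grip":0.35,"dp":[0,0,0],"rotation":[0,0,0]},{"grip":0.35,"dp":[0,0,0],"rotation":[0,0,0]},{"grip":0.35,"dp":[0,0,0],"rotation":[0,0,0]}])

```text
time_s: 2.88
tool_pos: [0.5174, -0.1574, 0.2303]
tool_rot: [179.9, -0.7, -16.3]
force: [0.2, -0.2, 0.4]
grip_width: 0.0593
```

```bash
python3 - <<'E'
from h import *
import cv2
o=env.get_obs();print(o["tool_pos"],o["tool_rot"],o["joint_velocities"].round(2),o["grip_width"])
y=np.radians(o["tool_rot"][2])
s=env.read_camera("scene")[:,:,::-1].copy()
s=s[170:240,230:300]
r=cv2.convertScaleAbs(cv2.resize(s,None,fx=8,fy=8,interpolation=cv2.INTER_CUBIC),alpha=1.4)
for d in(-1,0,1):
  X=o["tool_pos"]+d*o["grip_width"]/2*np.array([np.cos(y),np.sin(y),0])
  p=tuple(int(v) for v in (px("scene",X)-[230,170])*8);print(p);cv2.circle(r,p,2,(0,0,255),-1)
cv2.imwrite("pics/z5.png",r)
E
```

```text
[ 0.51743144 -0.15736209  0.23033121] [179.86174251  -0.7425298  -16.33957383] [ 0.09  0.16  0.1  -0.32  0.16  0.1  -0.1 ] 0.059255657718186604
(257, 245)
(312, 293)
(368, 341)
```

View pics/z5.png

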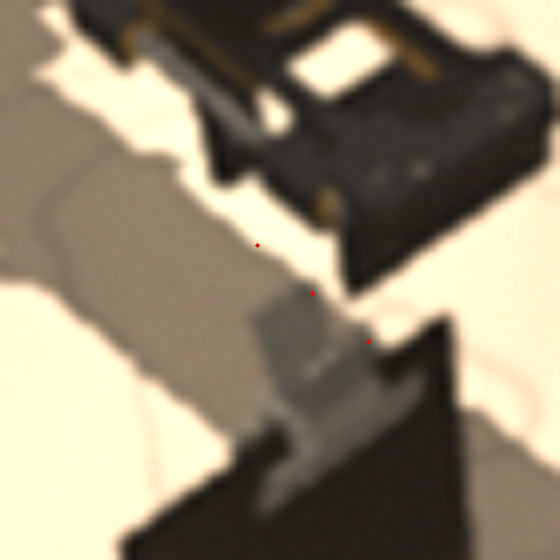

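```bash
python3 - <<'E'
from h import *
import cv2
print("base",px("scene",[0,0,0]),px("top",[0,0,0]))
t=np.array([.1886,-.6214,.1833]);y=np.radians(-73.1);x=np.array([np.cos(y),np.sin(y),0])
s=cv2.imread("pics/scene0.png");tt=cv2.imread("pics/top0.png")
a=cv2.resize(s[215:325,0:80],None,fx=5,fy=5,interpolation=cv2.INTER_CUBIC)
b=cv2.resize(tt[325:400,545:625],None,fx=5,fy=5,interpolation=cv2.INTER_CUBIC)
for d in(-1,0,1):
  for h,c in((0,(0,0,255)),(.07,(0,255,0))):
    X=t+d*x*.0435+[0,0,h];p=(px("scene",X)-[0,215])*5;q=(px("top",X)-[545,325])*5;print(d,h,p,q)
    cv2.circle(a,tuple(int(v) for v in p),3,c,-1);cv2.circle(b,tuple(int(v) for v in q),3,c,-1)
o=np.zeros((550,800,3),np.uint8);o[:,:400]=a;o[:375,400:]=b;cv2.imwrite("pics/z6.png",cv2.convertScaleAbs(o,alpha=1.4))
E
```

```text
base [183.88711336 164.79362542] [329.38523818 410.98786091]
-1 0 [307.33647086 321.50443346] [ 23.78947718 174.8231979 ]
-1 0.07 [238.2721829  247.37354736] [ 91.915579   201.01585214]
0 0 [251.45221017 399.23400563] [100.82629782 149.52264006]
0 0.07 [177.18930576 327.26518873] [173.42906375 174.1752168 ]
1 0 [192.32497569 481.47423898] [177.65424761 124.29067992]
1 0.07 [112.35638594 412.06159358] [254.70843484 147.41167004]
```

View pics/z6.png

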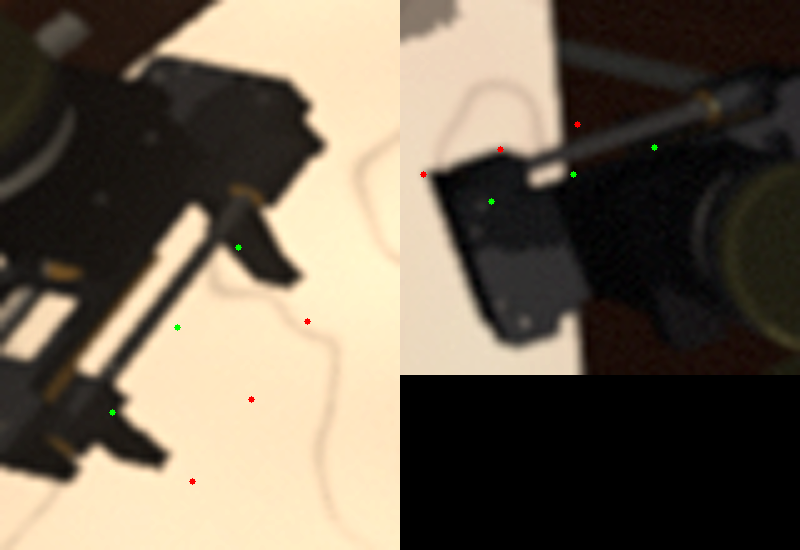

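Emit:
carry_out(plan=[{"grip":0.35,"dp":[-0.0015,0,0.01],"rotation":[0,-0.7,0]},{"grip":0.35,"dp":[0,0,0.01],"rotation":[0,0,0]},{"grip":0.35,"dp":[0,0,0.005],"rotation":[0,0,0]},{"grip":0.35,"dp":[0,0,0],"rotation":[0,0,0]}])

```text
time_s: 3.27
tool_pos: [0.5166, -0.1577, 0.2036]
tool_rot: [179.9, -0.1, -16.4]
force: [-0.5, -0.6, 0.2]
grip_width: 0.0568
```

Emit:
carry_out(plan=[{"grip":0.5,"dp":[0,0,0],"rotation":[0,0,0]},{"grip":0.55,"dp":[0,0,0],"rotation":[0,0,0]},{"grip":0.65,"dp":[0,0,0],"rotation":[0,0,0]},{"grip":0.75,"dp":[0,0,0],"rotation":[0,0,0]},{"grip":0.75,"dp":[0,0,0],"rotation":[0,0,0]}], force=4)

```text
time_s: 3.68
tool_pos: [0.5163, -0.1577, 0.203]
tool_rot: [179.9, 0.0, -16.4]
force: [-0.1, 0.2, 1.0]
grip_width: 0.0313
```

Emit:
carry_out(plan=[{"grip":0.85,"dp":[0,0,0],"rotation":[0,0,0]},{"grip":0.85,"dp":[0,0,0],"rotation":[0,0,0]},{"grip":0.85,"dp":[0,0,0],"rotation":[0,0,0]}])

```text
time_s: 3.93
tool_pos: [0.5167, -0.1578, 0.2037]
tool_rot: [179.9, -0.1, -16.4]
force: [-0.5, 0.2, -0.1]
grip_width: 0.0156
```

```bash
python3 - <<'E'
from h import *
import cv2
o=env.get_obs();print(o["tool_pos"],o["force"],o["grip_width"])
s=env.read_camera("scene")[:,:,::-1].copy()
s=s[165:240,230:300]
r=cv2.convertScaleAbs(cv2.resize(s,None,fx=8,fy=8,interpolation=cv2.INTER_CUBIC),alpha=1.8)
p=tuple(int(v) for v in (px("scene",o["tool_pos"])-[230,165])*8);print(p);cv2.circle(r,p,2,(0,0,255),-1)
cv2.imwrite("pics/z7.png",r)
E
```

```text
[ 0.51674659 -0.15776254  0.2037262 ] [-0.53345767  0.21908721 -0.09262091] 0.01563739899407494
(316, 381)
```

View pics/z7.png

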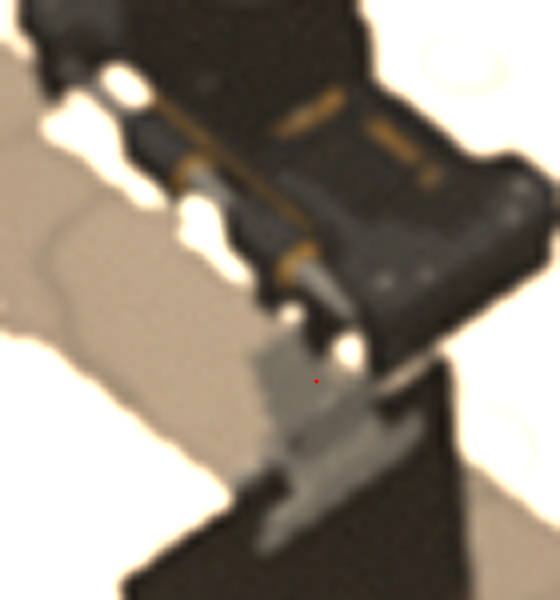

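At this depth the fingers shut to 15 mm just above the tails; their tips are at about (305,330), some 2–3 cm above the reported TCP. I'll reopen, go about 4 cm lower and squeeze.

Emit:
carry_out(plan=[{"grip":0.3,"dp":[-0.0005,0,0],"rotation":[0,0,0]},{"grip":0.3,"dp":[0,0,0],"rotation":[0,0,0]},{"grip":0.3,"dp":[0,0,0],"rotation":[0,0,0]},{"grip":0.3,"dp":[0,0,0],"rotation":[0,0,0]},{"grip":0.3,"dp":[0,0,0],"rotation":[0,0,0]},{"grip":0.3,"dp":[0,0,0],"rotation":[0,0,0]},{"grip":0.3,"dp":[0,0,0],"rotation":[0,0,0]}])

```text
time_s: 4.57
tool_pos: [0.5162, -0.1576, 0.2039]
tool_rot: [179.9, -0.1, -16.4]
force: [0.3, 0.4, -0.7]
grip_width: 0.0535
```

Emit:
carry_out(plan=[{"grip":0.3,"dp":[0,0,0.01],"rotation":[0,0,0]},{"grip":0.3,"dp":[0,0,0.01],"rotation":[0,0,0]},{"grip":0.3,"dp":[0,0,0.009],"rotation":[0,0,0]},{"grip":0.3,"dp":[0,0,0.004],"rotation":[0,0,0]},{"grip":0.3,"dp":[0,0,0],"rotation":[0,0,0]}])

```text
time_s: 4.98
tool_pos: [0.5157, -0.1576, 0.1665]
tool_rot: [179.9, -0.0, -16.4]
force: [-0.6, 0.2, 0.1]
grip_width: 0.0605
```

Now close gently and watch the forces.

Emit:
carry_out(plan=[{"grip":0.6,"dp":[0,0,0],"rotation":[0,0,0]},{"grip":0.6,"dp":[0,0,0],"rotation":[0,0,0]},{"grip":0.6,"dp":[0,0,0],"rotation":[0,0,0]},{"grip":0.65,"dp":[0,0,0],"rotation":[0,0,0]},{"grip":0.7,"dp":[0,0,0],"rotation":[0,0,0]},{"grip":0.7,"dp":[0,0,0],"rotation":[0,0,0]}], force=20)

```text
time_s: 5.48
tool_pos: [0.5159, -0.1576, 0.167]
tool_rot: [179.9, -0.0, -16.4]
force: [-1.0, -0.9, 3.1]
grip_width: 0.031
```

```bash
python3 - <<'E'
from h import *
o=env.get_obs();print(o["tool_pos"],o["force"],o["wrist_torque"],o["grip_width"])
E
```

```text
[ 0.51587036 -0.15758388  0.1669563 ] [-1.00290213 -0.89435195  3.05684221] [0.02089253 0.23793694 0.01864401] 0.030968410129853793
```

Emit:
carry_out(plan=[{"grip":0.75,"dp":[0,0,0],"rotation":[0,0,0]},{"grip":0.8,"dp":[0,0,0],"rotation":[0,0,0]},{"grip":0.85,"dp":[0,0,0],"rotation":[0,0,0]},{"grip":0.95,"dp":[0,0,0],"rotation":[0,0,0]},{"grip":1,"dp":[0,0,0],"rotation":[0,0,0]},{"grip":1,"dp":[0,0,0],"rotation":[0,0,0]},{"grip":1,"dp":[0,0,0],"rotation":[0,0,0]}], force=25)

```text
time_s: 6.07
tool_pos: [0.517, -0.1579, 0.1691]
tool_rot: [179.8, -0.2, -16.4]
force: [-1.0, 0.1, 2.3]
grip_width: 0.0154
```

```bash
python3 - <<'E'
from h import *
import cv2
o=env.get_obs();print(o["tool_pos"],o["force"],o["wrist_torque"],o["grip_width"])
s=env.read_camera("scene")[:,:,::-1].copy();cv2.imwrite("pics/s8.png",s)
E
```

```text
[ 0.51702794 -0.15794209  0.16913911] [-1.03083892  0.10849764  2.25715058] [0.0263131  0.06598498 0.04173561] 0.015375483774431447
```

Emit:
carry_out(plan=[{"grip":1,"dp":[0,0,0],"rotation":[0,0,0]},{"grip":1,"dp":[0,0,0],"rotation":[0,0,0]},{"grip":1,"dp":[0,0,-0.005],"rotation":[0,0,0]},{"grip":1,"dp":[0,0,-0.01],"rotation":[0,0,0]},{"grip":1,"dp":[0,0,-0.012],"rotation":[0,0,0]},{"grip":1,"dp":[0,0,-0.015],"rotation":[0,0,0]},{"grip":1,"dp":[0,0,-0.015],"rotation":[0,0,0]},{"grip":1,"dp":[0,0,-0.01],"rotation":[0,0,0]}])

```text
time_s: 6.78
tool_pos: [0.5145, -0.157, 0.2378]
tool_rot: [179.9, 0.2, -16.4]
force: [0.5, -0.7, -0.2]
grip_width: 0.0156
```

Emit:
carry_out(plan=[{"grip":1,"dp":[0,0,-0.01],"rotation":[0,0,0]},{"grip":1,"dp":[0,0,-0.005],"rotation":[0,0,0]},{"grip":1,"dp":[0,0,0],"rotation":[0,0,0]},{"grip":1,"dp":[0,0,0],"rotation":[0,0,0]}])

```text
time_s: 7.12
tool_pos: [0.5163, -0.1573, 0.2583]
tool_rot: [179.9, -0.2, -16.4]
force: [-0.3, 0.0, -0.5]
grip_width: 0.0154
```

```bash
python3 - <<'E'
from h import *
import cv2
o=env.get_obs();print(o["tool_pos"],o["tool_rot"],o["force"],o["wrist_torque"],o["grip_width"])
s=env.read_camera("scene")[:,:,::-1].copy();t=env.read_camera("top")[:,:,::-1].copy();cv2.imwrite("pics/s9.png",s);cv2.imwrite("pics/t9.png",t)
def r(s,f):return cv2.convertScaleAbs(cv2.resize(s,None,fx=f,fy=f,interpolation=cv2.INTER_CUBIC),alpha=1.5)
a=r(s[150:245,235:300],6);b=r(t[195:260,350:425],4)
# before/after board difference in scene (lower board area)
s0=cv2.imread("pics/scene0.png").astype(int);print("diff foot",np.abs(s.astype(int)-s0)[240:280,240:300].mean())
c=np.zeros((600,800,3),np.uint8);c[:a.shape[0],:a.shape[1]]=a;c[:b.shape[0],400:400+b.shape[1]]=b;cv2.imwrite("pics/z9.png",c)
E
```

```text
[ 0.51628043 -0.15729089  0.25826908] [ 1.79855676e+02 -1.59146381e-01 -1.63784359e+01] [-0.32038879  0.03137096 -0.52861788] [-0.00411799 -0.09620118  0.02611989] 0.015387515346448558
diff foot 11.22125
```

View pics/z9.png

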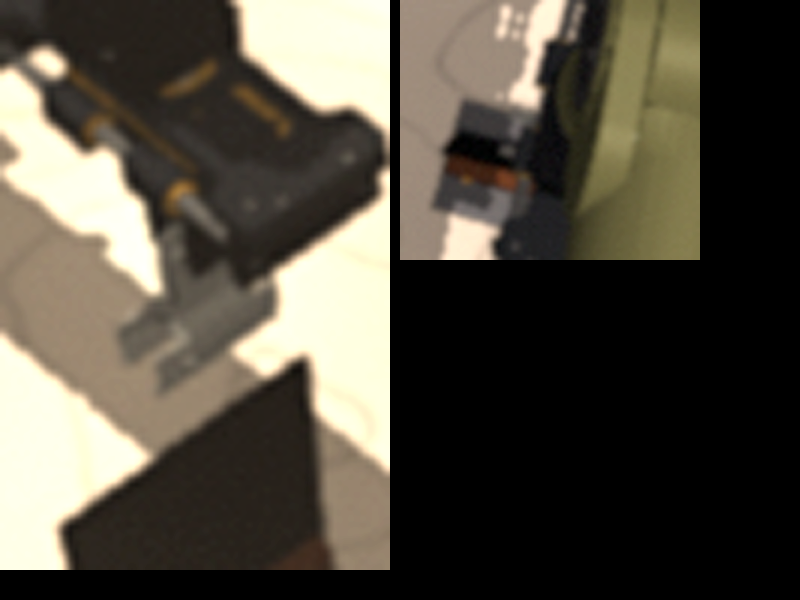

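The clip is off the black board and held open. The lower ends of its lips are at crop (160,392) and (125,358), and the black board stands below it. Next I check the clip's offset from the TCP.

```bash
python3 - <<'E'
from h import *
o=np.array([.5163,-.1573,.2583]);y=np.radians(-16.4);n=np.array([np.cos(y),np.sin(y),0]);e=np.array([-n[1],n[0],0])
for z in(.215,.222,.229,.236):
  X=[onz("scene",235+u/6,150+v/6,z)-o for u,v in((160,392),(275,310),(125,358))]
  print(z,[(round(q@n,4),round(q@e,4)) for q in X])
# board-foot check black: top corners now
for u,v in((62,525),(306,360)):print(onz("scene",235+u/6,150+v/6,.17))
w=np.array([.548,.145,.17]);print("wood edge px scene",px("scene",w+[0,.075,0]),px("scene",w-[0,.075,0]))
E
```

```text
0.215 [(np.float64(0.0004), np.float64(-0.0269)), (np.float64(-0.0007), np.float64(0.0429)), (np.float64(-0.0264), np.float64(-0.026))]
0.222 [(np.float64(0.0051), np.float64(-0.0299)), (np.float64(0.0041), np.float64(0.0394)), (np.float64(-0.0214), np.float64(-0.029))]
0.229 [(np.float64(0.0099), np.float64(-0.0329)), (np.float64(0.0089), np.float64(0.0359)), (np.float64(-0.0164), np.float64(-0.032))]
0.236 [(np.float64(0.0147), np.float64(-0.0359)), (np.float64(0.0137), np.float64(0.0323)), (np.float64(-0.0114), np.float64(-0.035))]
[ 0.4904696  -0.24256862  0.17      ]
[ 0.5350445  -0.10467569  0.17      ]
wood edge px scene [341.31210709 146.35951189] [319.36126797 174.19826456]
```

Emit:
carry_out(plan=[{"grip":1,"dp":[0,-0.01,0],"rotation":[0,0,-0.5]},{"grip":1,"dp":[-0.001,-0.02,0],"rotation":[0,0,-1]},{"grip":1,"dp":[-0.0015,-0.028,0],"rotation":[0,0,-1.4]},{"grip":1,"dp":[-0.0015,-0.03,0],"rotation":[0,0,-1.5]},{"grip":1,"dp":[-0.0015,-0.03,0],"rotation":[0,0,-1.5]},{"grip":1,"dp":[-0.0015,-0.03,0],"rotation":[0,0,-1.5]},{"grip":1,"dp":[-0.0015,-0.028,0],"rotation":[0,0,-1.4]},{"grip":1,"dp":[-0.0015,-0.02,0],"rotation":[0,0,-1]}])

```text
time_s: 7.88
tool_pos: [0.5451, 0.0501, 0.2519]
tool_rot: [-180.0, 0.4, -6.1]
force: [-0.3, 0.7, -0.3]
grip_width: 0.0153
```

Emit:
carry_out(plan=[{"grip":1,"dp":[-0.001,-0.015,0],"rotation":[0,0,-1]},{"grip":1,"dp":[0,-0.01,0],"rotation":[0,0,-0.5]},{"grip":1,"dp":[0,-0.005,0],"rotation":[0,0,-0.5]},{"grip":1,"dp":[0,0,0],"rotation":[0,0,0]},{"grip":1,"dp":[0,0,0],"rotation":[0,0,0]},{"grip":1,"dp":[0,0,0],"rotation":[0,0,0]}])

```text
time_s: 8.38
tool_pos: [0.5443, 0.0929, 0.2507]
tool_rot: [-179.8, 0.6, -3.1]
force: [-0.7, 0.0, -0.8]
grip_width: 0.0156
```

Emit:
carry_out(plan=[{"grip":1,"dp":[0.001,-0.012,0],"rotation":[-0.2,0.6,-0.8]},{"grip":1,"dp":[0.001,-0.018,0],"rotation":[0,0,-0.8]},{"grip":1,"dp":[0,-0.012,0],"rotation":[0,0,0]},{"grip":1,"dp":[0,-0.006,0],"rotation":[0,0,0]},{"grip":1,"dp":[0,0,0],"rotation":[0,0,0]},{"grip":1,"dp":[0,0,0],"rotation":[0,0,0]},{"grip":1,"dp":[0,0,0],"rotation":[0,0,0]}])

```text
time_s: 8.97
tool_pos: [0.5503, 0.1361, 0.2503]
tool_rot: [179.8, -0.2, -2.1]
force: [-0.4, -0.2, -1.3]
grip_width: 0.0156
```

```bash
python3 - <<'E'
from h import *
import cv2
o=env.get_obs();print(o["tool_pos"],o["tool_rot"],o["force"],o["grip_width"])
s=env.read_camera("scene")[:,:,::-1].copy();cv2.imwrite("pics/s10.png",s)
# wood board top edge: find brightest-gradient between wood & clip — print wood mask extents
h=cv2.cvtColor(s,cv2.COLOR_BGR2HSV);m=cv2.inRange(h,(12,95,60),(28,255,255));m[:140]=0;m[222:]=0;m[:,:300]=0;m[:,360:]=0
for u in range(314,348,3):
  v=np.flatnonzero(m[:,u]);print(u,v[:1],v[-1:],len(v))
E
```

```text
[0.55033397 0.13606252 0.25029346] [ 1.79808722e+02 -1.62371271e-01 -2.08208057e+00] [-0.36925799 -0.21945594 -1.28012832] 0.015592746140050044
314 [] [] 0
317 [] [] 0
320 [172] [205] 34
323 [168] [198] 31
326 [165] [194] 30
329 [161] [190] 30
332 [158] [187] 30
335 [154] [183] 30
338 [150] [179] 30
341 [147] [184] 20
344 [] [] 0
347 [] [] 0
```

```bash
python3 - <<'E'
from h import *
import cv2
for f in("scene0","s10"):
  s=cv2.imread(f"pics/{f}.png");h=cv2.cvtColor(s,cv2.COLOR_BGR2HSV);m=cv2.inRange(h,(12,95,60),(28,255,255))
  m[:140]=0;m[222:]=0;m[:,:300]=0;m[:,360:]=0
  Q=np.array([onz("scene",u,np.flatnonzero(m[:,u])[0]-.5,.17) for u in range(321,341)])
  k=np.polyfit(Q[:,1],Q[:,0],1);print(f,"far edge x at y=.145",np.polyval(k,.145),"slope deg",np.degrees(np.arctan(k[0])),"resid",np.std(Q[:,0]-np.polyval(k,Q[:,1])))
  us=np.flatnonzero(m.any(0));print(us[0],us[-1])
t=cv2.imread("pics/top0.png");h=cv2.cvtColor(t,cv2.COLOR_BGR2HSV);m=cv2.inRange(h,(12,85,90),(32,255,255))
for u in range(252,304,6):
  v=np.flatnonzero(m[205:240,u])+205;print(u,v, np.round(onz("top",u,v[0]-.5,.17),4) if len(v) else "")
E
```

```text
scene0 far edge x at y=.145 0.544141756664613 slope deg 1.3089767071054337 resid 0.0006989056972511122
318 342
s10 far edge x at y=.145 0.545080980820157 slope deg 1.2193113689897008 resid 0.0009608674792824165
318 342
252 [221 222 223 224] [0.5528 0.2138 0.17  ]
258 [221 222 223 224] [0.5527 0.197  0.17  ]
264 [221 222 223 224 232 233] [0.5526 0.1803 0.17  ]
270 [221 222 223 224] [0.5525 0.1635 0.17  ]
276 [221 222 223 224] [0.5524 0.1467 0.17  ]
282 [221 222 223 224] [0.5523 0.13   0.17  ]
288 [221 222 223 224] [0.5521 0.1132 0.17  ]
294 [222 223 224] [0.5492 0.0964 0.17  ]
300 [222 223 224] [0.5491 0.0797 0.17  ]
```

Emit:
carry_out(plan=[{"grip":1,"dp":[-0.0025,-0.006,0.01],"rotation":[0.1,0,-0.6]},{"grip":1,"dp":[0,-0.002,0.012],"rotation":[0,0,0]},{"grip":1,"dp":[0,0,0.01],"rotation":[0,0,0]},{"grip":1,"dp":[0,0,0.004],"rotation":[0,0,0]},{"grip":1,"dp":[0,0,0],"rotation":[0,0,0]},{"grip":1,"dp":[0,0,0],"rotation":[0,0,0]}])

```text
time_s: 9.52
tool_pos: [0.5474, 0.1416, 0.2087]
tool_rot: [179.8, -0.0, -1.7]
force: [0.1, 0.1, -1.0]
grip_width: 0.0153
```

Emit:
carry_out(plan=[{"grip":1,"dp":[0.0005,-0.002,0.005],"rotation":[0,0,0]},{"grip":1,"dp":[0,0,0.005],"rotation":[0,0,0]},{"grip":1,"dp":[0,0,0.005],"rotation":[0,0,0]},{"grip":1,"dp":[0,0,0],"rotation":[0,0,0]},{"grip":1,"dp":[0,0,0],"rotation":[0,0,0]}])

```text
time_s: 9.93
tool_pos: [0.5486, 0.1435, 0.1925]
tool_rot: [179.8, -0.1, -1.7]
force: [0.3, -0.9, -0.1]
grip_width: 0.0154
```

Emit:
carry_out(plan=[{"grip":1,"dp":[0,0,0.005],"rotation":[0,0,0]},{"grip":1,"dp":[0,0,0.005],"rotation":[0,0,0]},{"grip":1,"dp":[0,0,0.003],"rotation":[0,0,0]},{"grip":1,"dp":[0,0,0],"rotation":[0,0,0]},{"grip":1,"dp":[0,0,0],"rotation":[0,0,0]},{"grip":1,"dp":[0,0,0],"rotation":[0,0,0]}])

```text
time_s: 10.43
tool_pos: [0.5488, 0.1435, 0.1783]
tool_rot: [179.8, -0.1, -1.7]
force: [0.3, 0.0, -0.7]
grip_width: 0.0155
```

```bash
python3 - <<'E'
from h import *
import cv2
o=env.get_obs();print(o["tool_pos"],o["tool_rot"],o["force"],o["wrist_torque"],o["grip_width"])
s=env.read_camera("scene")[:,:,::-1].copy();t=env.read_camera("top")[:,:,::-1].copy();cv2.imwrite("pics/s11.png",s);cv2.imwrite("pics/t11.png",t)
def r(s,f):return cv2.convertScaleAbs(cv2.resize(s,None,fx=f,fy=f,interpolation=cv2.INTER_CUBIC),alpha=1.5)
a=r(s[120:215,295:360],6);b=r(t[195:255,240:320],4)
c=np.zeros((600,800,3),np.uint8);c[:a.shape[0],:a.shape[1]]=a;c[:b.shape[0],400:400+b.shape[1]]=b;cv2.imwrite("pics/z11.png",c)
E
```

```text
[0.54876627 0.14345449 0.17829379] [ 1.79819100e+02 -9.97737051e-02 -1.69137968e+00] [ 0.3010989   0.03148237 -0.7262543 ] [-0.0141329  -0.09575668  0.0381208 ] 0.015518204619595577
```

Emit:
carry_out(plan=[{"grip":1,"dp":[0,0,0.0015],"rotation":[0,0,0]},{"grip":1,"dp":[0,0,0],"rotation":[0,0,0]},{"grip":1,"dp":[0,0,0],"rotation":[0,0,0]},{"grip":1,"dp":[0,0,0],"rotation":[0,0,0]}])

```text
time_s: 10.87
tool_pos: [0.5493, 0.1436, 0.1774]
tool_rot: [179.8, -0.2, -1.7]
force: [0.1, -1.2, -0.5]
grip_width: 0.0152
```

```bash
python3 - <<'E'
from h import *
import cv2
o=env.get_obs();print(o["tool_pos"],o["tool_rot"],o["force"],o["wrist_torque"],o["grip_width"],o["joint_velocities"].round(2))
s=env.read_camera("scene")[:,:,::-1].copy()
c=cv2.convertScaleAbs(cv2.resize(s[125:215,290:370],None,fx=6.5,fy=6.5,interpolation=cv2.INTER_CUBIC),alpha=1.5)
cv2.imwrite("pics/s12.png",s);cv2.imwrite("pics/z12.png",c)
n=np.array([1,-.021,0]);e=np.array([.021,1,0])
for p in(.180,.183,.187):  # predicted front-lip lower corners
  for a in(-.035,.035):print(p,a,(px("scene",np.array([.5487,.1435,p-.034])+.0115*n+a*e)-[290,125])*6.5)
E
```

```text
[0.54925388 0.14361887 0.17738192] [ 1.79835352e+02 -1.73700547e-01 -1.69692771e+00] [ 0.05033873 -1.22067518 -0.46878956] [-0.01472617 -0.07031401 -0.04907533] 0.015235546733940284 [ 0.03 -0.1   0.02 -0.13  0.04 -0.01  0.05]
0.18 -0.035 [248.19376776 313.63949393]
0.18 0.035 [316.08116307 229.78590528]
0.183 -0.035 [248.34613472 309.43957687]
0.183 0.035 [316.34182202 225.56976243]
0.187 -0.035 [248.55010361 303.81727894]
0.187 0.035 [316.69071717 219.92640408]
```

View pics/z12.png

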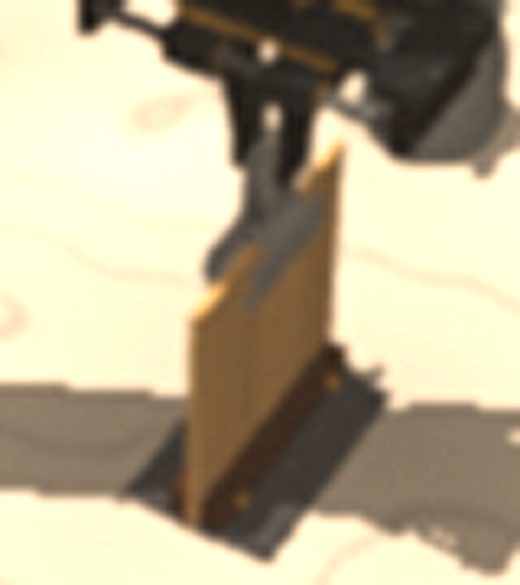

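The last view shows a lip on each side of the wooden board. The front lip's lower corners are at about (252,310) and (322,220), as predicted for the pin about 14 mm above the edge, and the back lip shows at (212,272). The wrist force is near zero, so I'm handing in.

```bash
python3 -c "
from cell import env
print(env.sign_off());o=env.get_obs();print(o['tool_pos'],o['force'],o['grip_width'])"
```

```text
the job is handed in; nothing more can be done
None
the job is handed in; nothing more can be done
```

I squeezed the clip off the black board by its tails, carried it over and handed the job in at about 11 s. It is held fully open astride the middle of the wooden board's top edge, still gripped at 25 N.

Last checks before handing in:
- **Opening:** the finger width was 15.2–15.6 mm on the tails, which matches the clip being fully open against its stop.
- **Position over the wooden board:** the tool was within about 1–2 mm of the measured middle of the edge and about 0.5° off square. The pin was about 13–16 mm above the edge.
- **Lips:** the last picture shows one on either side of the board, about 16–19 mm below the edge. I estimate about 6 mm clearance on each side.
- **Contact:** the wrist force was about 1 N, within its usual noise, so I saw no sign of the clip touching the board.
- **Boards:** the last pictures of each board, the black one's taken after the lift, put both where they began, within 1–2 mm.
- **Pitcher, tamper and cup:** I did not measure them again; the path passed above or clear of them.

One thing disagreed: in the camera images the fingertips appeared about 2–3 cm above the reported tool position. The first trial close, made at the reported depth, shut just above the tails. I went about 4 cm lower for the real grip, then set the final height from where the clip itself appeared in the pictures.

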